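# Set and clamp the printer's Z dial

## Robot

A 6-joint arm with a two-finger parallel gripper is mounted at the origin on the work surface. World frame = base frame: x ahead of the robot, y to its left, z up, the work surface at z = 0. Lengths are in m, angles in rad, forces in N, time in s.
With the tool pointing down it reaches from about 0.425 to 0.95 m from the base axis. Payload 3.5 kg.
Tool frame: the origin (TCP) lies midway between the tips of the shut fingers; the grasp point (between the pads) lies 19 mm behind it; z points along the fingers, y is the line along which they close (so a half turn about z gives the same grasp; the last joint's range is limited). The gripper opens to 85 mm and grips with 20 to 120 N. Pads are 22 mm wide; open, the fingers measure 114 mm over their backs; the gripper's body (76 mm by 85 mm) begins 54 mm behind the grasp point. The pads swing forward as they close: fully open they stand 13 mm farther back than shut.
Start: joints at [-1.43, 0.286, 1.577, -0, 1.279, -0.15], TCP at [0.194, -0.647, 0.231] pointing down, gripper open.
Joint ranges: [-2.77, 2.77], [-0.9, 2.22], [0.21, 2.48], [-1.53, 4.67], [0.24, 2.81], [-2.84, 2.84]. Speed limits (rad/s): [2.79, 2.79, 3.14, 3.14, 3.14, 3.14].

## Interface

Orientations are given as a unit quaternion [x, y, z, w].
In Python, from plant import get_state, read_camera, ctrl gives the robot as it stands.
- The arm moves only by the shell command python3 -m crank 'ROWS' [FORCE]. ROWS is JSON, a list of rows, each a list of 3 entries, a list of its own where there are three numbers: the shift along the tool's x, y, z in mm, then the turn about the tool's z in degrees, then the closure in counts, from 0 (fully open) to 255 (shut). In form: [[[tx, ty, tz], yaw, claw], ...]. A call has 1 to 10 rows; each row is the pose to reach, as a shift and turn from the pose commanded when the call began, along the tool's axes at that moment; what a row does not reach only later rows make up. A row lasts 1/10 s, in which the tool goes at most 50 mm and 8.59 degrees, less where a joint would pass 70% of its speed; a pose out of reach is approached as far as the arm can. A call with a gripper value outside its range is refused whole. The fingers move at their own pace and stop on an object; FORCE is the grip in N (left out, the last holds). Time passes only in rows, so rows that repeat a pose let the fingers close. It gives the time, the measured TCP pose, the force, the opening and the grip force at its end, in the units of the state.
- get_state(): the state, without advancing time (a new reading comes with each control period).
- read_camera(name): name is "scene" or "top" or "wrist"; returns a dict with "frame" (420x560x3 uint8, blue, green, red), "range_z" (420x560 float32, m along the optical axis (not along the pixel's ray), 0 where there is no reading), "vfov" (degrees; the focal length in pixels is half the picture's height over the tangent of half this angle, whatever the lens; pixels are square), "cx", "cy" (the principal point, pixels), "k1" (the pictures are not rectified: a ray, as slopes to the right and down, at radius r is drawn at 1 + k1 r^2 times it, then the intrinsics apply), "origin" and "orientation" of the camera in the world. Camera axes: x right, y down, z forward; pixel columns grow to the right and rows downward; lengths in m; the calibration is good to about 2 mm. A picture is of the moment at which its call begins.
- ctrl.sign_off(): hands the job in; it is judged then, once.
The state is a dict: "time": time; "qpos": joint angles; "dq": joint speeds; "joint_efforts": joint torques, N m; "eef_pos": TCP position; "tcp_rot": TCP orientation; "contact_force": force on the tool from outside, world axes, zero at the start; "wrist_torque": the same for the moment, N m; "opening": opening from 0.0 (shut) to 1.0 (fully open); "finger_force": force on a finger pad.
Only numpy, scipy, OpenCV 4.12 (cv2) and the standard library are available. Lean on these libraries where they do the work, as an engineer would, in place of code of your own. Each camera call takes 0.05 s, during which the arm holds its last target. There are 200 camera calls.

## Task

On the printer's Z-drive unit, push the black finger post round with a fingertip to turn the red dial until its white index mark lines up with the long yellow line on the black scale collar. Only once the dial is set and at rest, push the blue clamp block along its track fully home to the black stop, leaving the dial on its line. The dial only sits on its spindle, so do not lift it, and leave the loose things around where they are.

Things in the scene. Friction and masses are not known exactly. Their poses are not given: they have to be found in the camera images.
- unit: aluminium base plate fixed to the table, 220 mm (its x) by 330 mm (its y, from -125 to +205), 16 mm thick. Origin on the table under the dial's axis; x points away from the robot when unturned, y to the left, z up. All heights below are above the table
- dial_axis (a point): centre of the dial's top face, 52 mm high. The dial is a red disc 120 mm across and 22 mm thick whose top face is flat but for the post and a 3 mm screw head in the middle. Turns more than a full turn either way, and stays where it is left: friction 0.08 Nm, about 2 N at the post
- dial (a joint): angle of the dial about its axis in the unit, rad, growing anticlockwise seen from above; at 0 the index mark points along the unit's x
- dial_lift (a joint): height by which the dial is lifted off its seat, m; 0 as it should be, and it drops back by its weight (370 g)
- index (a point): outer end of the white index mark (4 mm wide, radial, 29 to 59 mm from the axis) on the dial's top face, 59 mm from the axis
- post (a point): top centre of the black finger post, a round upright handle on the dial, 16 mm across, whose sleeve spins freely on its own pin so that a finger rolls along it, standing 35 mm above the dial's face (top at 87 mm), 42 mm from the axis, exactly opposite the index mark
- collar: black scale ring fixed round the dial, 128 mm inner and 180 mm outer diameter, its top at 52 mm, level with the dial. Origin on the dial's axis at the ring's underside; its x axis points along the long yellow target line. Short grey lines every 10 degrees are only the rest of the scale
- target (a point): inner end of the yellow target line (4 mm wide, 25 mm long, radial) on the collar's top, 66 mm from the axis
- clamp (a joint): travel of the clamp block along the unit's +x, m: 0 open, 0.045 fully home at the stop. It slides with 2 N of friction and stays where it is left
- clamp_top (a point): centre of the top of the blue clamp block, 28 mm (along the slide) by 30 mm by 40 mm tall, top 76.5 mm high, on a grey track 130 mm long and 44 mm wide whose top is 36 mm high. The track runs along the unit's x at unit y = +150 mm, its middle at unit x = 0; the block's centre is at unit x = -22 mm when open and +23 mm when home; there its far face meets the black stop, a 12 mm tall bar across the track from unit x = +37 to +50 mm
- glue_stick: yellow glue stick, upright cylinder 24 mm across, 60 mm tall, loose on the unit's base plate; origin at the centre of its underside
- bracket: red printed L-bracket, 30 x 36 x 38 mm, loose on the base plate; origin under its foot
- jar: small screw jar, 48 mm across, 55 mm tall, loose on the table; origin at the centre of its underside
- driver: screwdriver lying loose on the table beside the unit
- extrusion: offcut of aluminium profile, 100 x 20 x 20 mm, loose on the table beside the unit; origin at the centre of its underside
- bearing: steel bearing ring, 40 mm across, 14 mm tall, loose on the table; origin at the centre of its underside

How it is judged:
On the way, in this order (a step that is already met when the one before it is completed fails the run):
1. the dial rests on the yellow line, clamp still open (y of index in the frame of collar between -0.003 and 0.003 m and x of index in the frame of collar above 0.04 m and velocity of joint dial between -0.08 and 0.08 rad/s and value of joint clamp below 0.015 m), for 0.3 s.
2. the clamp block is pushed home (value of joint clamp above 0.038 m), for 0.1 s.
At the end, for the whole second after the job is handed in: the outer end of the index mark is within 3 mm sideways of the yellow line, the dial seated and at rest, and the clamp block at least 38 mm along its 45 mm travel (y of index in the frame of collar between -0.003 and 0.003 m and x of index in the frame of collar above 0.04 m and velocity of joint dial between -0.08 and 0.08 rad/s and value of joint clamp above 0.038 m and value of joint dial_lift below 0.003 m); the robot touches nothing.
It fails at once if the dial is lifted more than 6 mm off its seat (value of joint dial_lift above 0.006 m).
It fails at once if the clamp is pushed past 15 mm while the dial is off the line by more than 6 mm (value of joint clamp above 0.015 m and (y of index in the frame of collar above 0.006 m or y of index in the frame of collar below -0.006 m or x of index in the frame of collar below 0 m)).
It fails at once if a loose thing around the work is moved more than 20 mm, lifted or carried (distance of any of glue_stick, bracket, jar, driver, extrusion, bearing from where it was at the start of the episode above 0.02 m).
It also fails if it takes over 51 s, if anything falls off the work surface, if the arm or the gripper's body presses on something with over 40 N, if the wrist force passes 120 N, or if a joint passes its speed limit or range.

## Working session

There is one attempt and no reset: what is moved stays moved. The work goes in short steps, Python scripts to look and compute and a shell command to move; the robot and the scene stay as the last step left them, time stands still between calls to the robot, and variables do not carry over. Pictures are saved under pics/ and viewed, at most 10 in all, crops included, and the job is handed in when it is done.

```bash
mkdir -p pics; ls; cat > h.py <<'E'
import numpy as np,cv2
from scipy.spatial.transform import Rotation as R
from plant import get_state, read_camera, ctrl
def grab(n,name):
    c=read_camera(n); cv2.imwrite('pics/'+name+'.png',c['frame']); np.save('pics/'+name+'.npy',c,allow_pickle=True); return c
def load(name): return np.load('pics/'+name+'.npy',allow_pickle=True).item()
def ray(c,u,v):
    f=c['frame'].shape[0]/2/np.tan(np.radians(c['vfov'])/2)
    K=np.array([[f,0,c['cx']],[0,f,c['cy']],[0,0,1.]])
    s=cv2.undistortPoints(np.array([[[u,v]]],float),K,np.array([c['k1'],0,0,0.]))[0,0]
    return np.r_[s,1]
def at_z(c,u,v,z):
    d=R.from_quat(c['orientation']).apply(ray(c,u,v)); o=np.array(c['origin'])
    return o+d*(z-o[2])/d[2]
def depth(c,u,v):
    return np.array(c['origin'])+R.from_quat(c['orientation']).apply(ray(c,u,v)*c['range_z'][int(v),int(u)])
E
python3 - <<'E'
from h import *
for n in('top','scene'):
    c=grab(n,n+'0'); print({k:c[k] for k in c if k not in('frame','range_z')})
s=get_state();print(s['time'],s['eef_pos'],s['tcp_rot'])
c=load('top0');cv2.imwrite('pics/top0b.png',cv2.resize(c['frame'],(800,600)))
E
```

```text
pics
{'vfov': 56.26185642137358, 'cx': 284.80506099521256, 'cy': 212.6003425621157, 'k1': -0.005053941031273755, 'origin': array([0.50711004, 0.02767055, 0.99589347]), 'orientation': array([-0.69770235,  0.71450432, -0.03283088,  0.0402137 ])}
{'vfov': 53.18170235622876, 'cx': 279.4547407637939, 'cy': 215.77020515283277, 'k1': 0.033327405379289465, 'origin': array([1.13494976, 0.08655902, 0.66629525]), 'orientation': array([ 0.63075186,  0.68945295, -0.26887807, -0.23347655])}
0.1 [ 0.19349626 -0.6460413   0.23005414] [ 9.89445655e-01  1.44900395e-01 -3.36103431e-06 -1.08232567e-03]
```

View pics/top0.png

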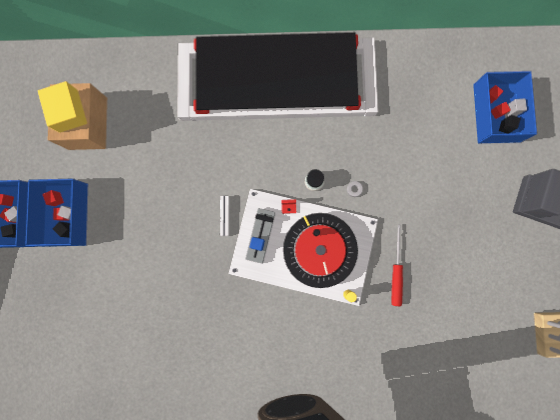

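View pics/scene0.png

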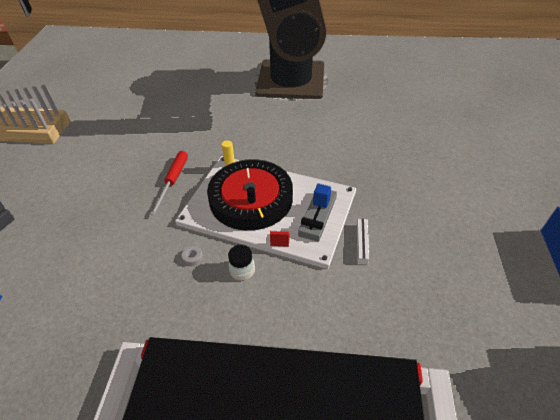

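The top view shows the dial centre near (320,250), white mark near (325,268), post near (317,232), yellow line near (307,221), and blue block near (257,243). I'll enlarge it.

```bash
python3 - <<'E'
from h import *
c=load('top0');cv2.imwrite('pics/t1.png',cv2.resize(c['frame'][180:310,225:385],None,fx=5-.0,fy=4.6,interpolation=cv2.INTER_CUBIC)[:600])
E
```

```text
(no output)
```

View pics/t1.png

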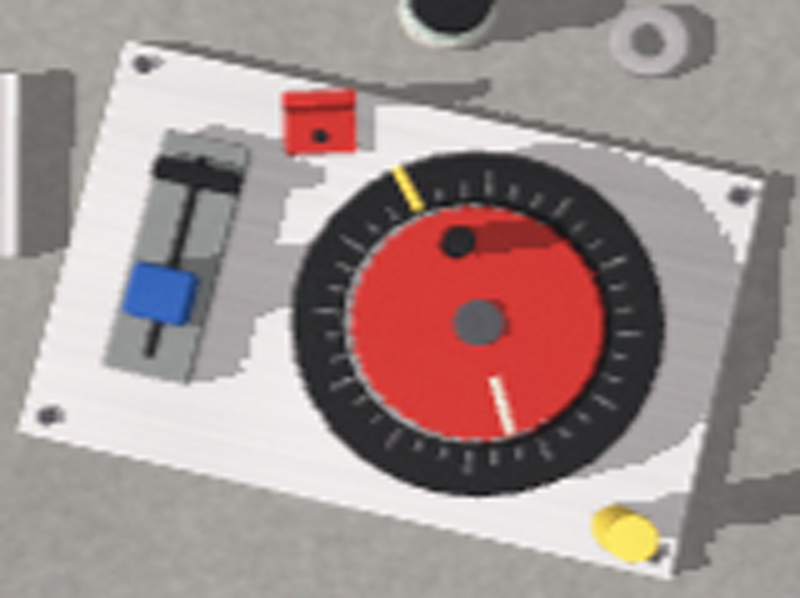

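The crop shows the dial centre at (478,323), the mark's ends at (495,378) and (510,432), and the target line from (418,208) to (400,168). The post top is at (458,241) and the block top at about (163,291).

```bash
python3 - <<'E'
from h import *
c=load('top0')
P=lambda x,y,z: at_z(c,225+(x+.5)/5-.5,180+(y+.5)/4.6-.5,z)
C=P(478,323,.052)
pts=dict(ti=P(418,208,.052),to=P(400,168,.052),io=P(510,432,.052),ii=P(495,378,.052),post=P(458,241,.087),clamp=P(163,291,.0765),glue=P(630,535,.076),brk=P(319,125,.02),
 c1=P(128,42,.016),c2=P(768,178,.016),c3=P(20,432,.016),c4=P(675,580,.016),ext=P(5,165,.02))
print('C',C.round(4))
for k,p in pts.items():
    d=p-C; print(k,p.round(4),'r',np.hypot(d[0],d[1]).round(4),'ang',np.degrees(np.arctan2(d[1],d[0])).round(1))
a=pts['c1']-pts['c3'];b=pts['c2']-pts['c4'];e=pts['c1']-pts['c2'];f=pts['c3']-pts['c4']
for q,o in((a,0),(b,0),(e,90),(f,90)): print(np.hypot(q[0],q[1]),np.degrees(np.arctan2(q[1],q[0]))-o)
s=get_state(); print(R.from_quat(s['tcp_rot']).as_matrix().round(3))
E
```

```text
C [ 0.5136 -0.0461  0.052 ]
ti [ 0.5742 -0.0192  0.052 ] r 0.0663 ang 24.0
to [ 0.5954 -0.0111  0.052 ] r 0.0889 ang 23.2
io [ 0.4573 -0.0595  0.052 ] r 0.0579 ang -166.7
ii [ 0.4851 -0.0533  0.052 ] r 0.0294 ang -165.9
post [ 0.5546 -0.0355  0.087 ] r 0.0424 ang 14.6
clamp [0.5331 0.1023 0.0765] r 0.1497 ang 82.5
glue [ 0.4063 -0.1107  0.076 ] r 0.1252 ang -149.0
brk [0.6229 0.0274 0.02  ] r 0.1316 ang 33.9
c1 [0.6716 0.1228 0.016 ] r 0.2312 ang 46.9
c2 [ 0.5888 -0.1962  0.016 ] r 0.1679 ang -63.4
c3 [0.4608 0.1792 0.016 ] r 0.2314 ang 103.2
c4 [ 0.3757 -0.1407  0.016 ] r 0.1672 ang -145.5
ext [0.6048 0.1849 0.02  ] r 0.2484 ang 68.5
0.21821442971320743 -14.997918745958579
0.22022570968800112 -14.594156420538724
0.32951626064883627 -14.544178398312738
0.33105839211705873 -14.893439508039663
[[ 0.958  0.287 -0.   ]
 [ 0.287 -0.958  0.002]
 [ 0.    -0.002 -1.   ]]
```

```bash
cat >> h.py <<'E'
C=np.array([.5136,-.0461]); TGT=23.6
def tool():
    s=get_state(); M=R.from_quat(s['tcp_rot']).as_matrix()
    return np.array(s['eef_pos']),M,np.degrees(np.arctan2(M[1,0],M[0,0]))
def row(x,y,z,yaw):
    p,M,y0=tool(); d=M.T@(np.array([x,y,z])-p)*1000
    return [list(map(float,d.round(1))),float(round((y0-yaw+180)%360-180,1)),255]
def polar(th,rho=.045,z=.065):
    t=np.radians(th); return row(C[0]+rho*np.cos(t),C[1]+rho*np.sin(t),z,th+90)
E
python3 -c "
from h import *
print(polar(55,z=.2),tool()[2])"
```

```text
[[514.0, -510.8, 31.3], -128.3, 255] 16.66301367382575
```

```bash
python3 -m crank '[[[36,-36,0],-8,255],[[72,-72,0],-16,255],[[108,-107,0],-24,255],[[144,-143,0],-32,255],[[180,-179,0],-40,255],[[216,-215,0],-48,255],[[252,-250,0],-56,255],[[288,-286,0],-64,255],[[324,-322,0],-72,255],[[360,-358,0],-80,255]]' 20; python3 -c "
from h import *
print(polar(55,z=.2),tool()[2])"
```

```text
time: 1.1
eef_pos: [0.4325, -0.2051, 0.2311]
tcp_rot: [0.663, 0.749, 0.0, -0.0]
contact_force: [0.8, -1.0, -0.1]
opening: 0.002
finger_force: 0.0
[[181.5, 129.9, 31.1], -48.0, 255] 96.97180179114407
```

```bash
python3 -m crank '[[[26,19,4],-7,255],[[52,37,8],-14,255],[[78,56,12],-21,255],[[104,74,16],-28,255],[[130,93,21],-35,255],[[156,112,26],-42,255],[[182,130,31],-48,255],[[182,130,31],-48,255]]'; python3 -c "
from h import *
c=grab('wrist','w1'); print(tool(),c['origin'],c['vfov']); cv2.imwrite('pics/w1b.png',cv2.resize(c['frame'],(800,600),interpolation=cv2.INTER_CUBIC))"
```

```text
time: 1.9
eef_pos: [0.5403, -0.0085, 0.1989]
tcp_rot: [0.301, 0.954, 0.0, -0.001]
contact_force: [-0.8, -0.6, -0.8]
opening: 0.004
finger_force: 0.0
(array([ 0.53987095, -0.0099698 ,  0.19924168]), array([[-8.17105889e-01,  5.76483486e-01, -2.18112012e-03],
       [ 5.76484310e-01,  8.17108165e-01,  2.92868537e-04],
       [ 1.95104494e-03, -1.01807692e-03, -9.99997578e-01]]), np.float64(144.79627729639353)) [0.47778957 0.03592016 0.34283736] 59.465440145192574
```

View pics/w1b.png

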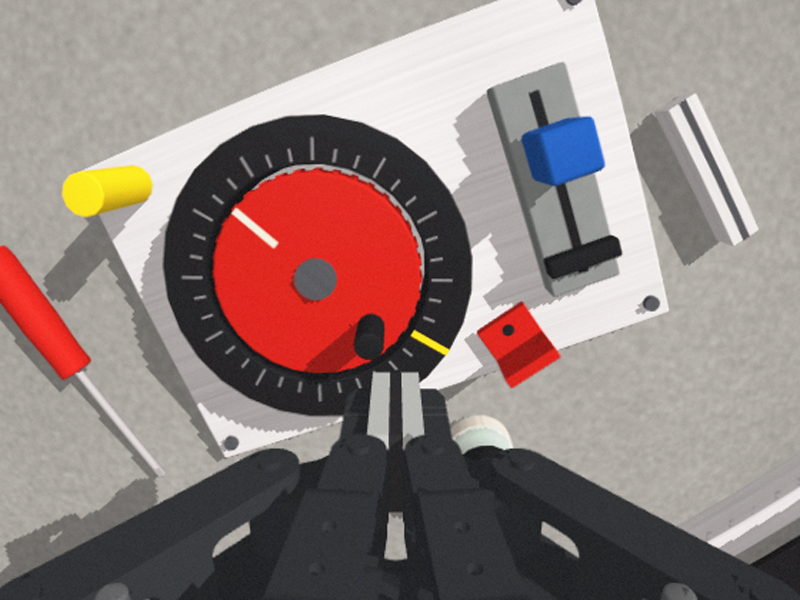

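The wrist view shows the dial centre at (315,279), the mark from (277,245) to (235,211), and the yellow line from (413,334) to (448,352). The post top is at about (370,327). The shut fingertips are above and beside the post.

```bash
python3 - <<'E'
from h import *
c=load('w1')
P=lambda x,y,z: at_z(c,(x+.5)*.7-.5,(y+.5)*.7-.5,z)
Cc=P(315,279,.055);print(Cc)
for k,p in dict(ti=P(413,334,.052),to=P(448,352,.052),io=P(235,211,.052),ii=P(277,245,.052),post=P(370,327,.087),cl=P(578,147,.0765)).items():
    d=p-Cc; print(k,p.round(4),np.hypot(d[0],d[1]).round(4),np.degrees(np.arctan2(d[1],d[0])).round(1))
print(polar(55))
E
```

```text
[ 0.51432097 -0.04592027  0.055     ]
ti [ 0.5748 -0.0199  0.052 ] 0.0659 23.3
to [ 0.5964 -0.0092  0.052 ] 0.0899 24.1
io [ 0.4577 -0.0595  0.052 ] 0.0583 -166.5
ii [ 0.4865 -0.0523  0.052 ] 0.0285 -167.1
post [ 0.5471 -0.0292  0.087 ] 0.0368 27.0
cl [0.5324 0.108  0.0765] 0.155 83.3
[[0.5, 0.5, 134.2], -0.2, 255]
```

```bash
python3 -m crank '[[[0,0,40],0,255],[[0,0,80],0,255],[[0,0,110],0,255],[[0,0,125],0,255],[[0,0,134],0,255],[[0,0,134],0,255]]'; python3 -c "
from h import *
print([polar(55-6*i)[:2] for i in range(1,11)])"
```

```text
time: 2.55
eef_pos: [0.5399, -0.0119, 0.066]
tcp_rot: [0.304, 0.953, -0.0, -0.0]
contact_force: [0.2, 0.8, -0.1]
opening: -0.001
finger_force: 0.0
[[[-2.8, 1.6, 1.0], 5.6], [[-7.4, 0.9, 1.0], 11.6], [[-12.0, -0.3, 1.0], 17.6], [[-16.4, -1.9, 1.0], 23.6], [[-20.6, -4.0, 1.0], 29.6], [[-24.6, -6.6, 1.0], 35.6], [[-28.3, -9.5, 1.0], 41.6], [[-31.6, -12.8, 1.0], 47.6], [[-34.6, -16.5, 1.0], 53.6], [[-37.2, -20.4, 1.0], 59.6]]
```

```bash
python3 -m crank '[[[-4.7,-0.2,0],6,255],[[-9.4,-1,0],12,255],[[-13.9,-2.2,0],18,255],[[-18.3,-3.9,0],24,255],[[-22.5,-6,0],30,255],[[-26.5,-8.6,0],36,255],[[-30.1,-11.6,0],42,255],[[-33.4,-14.9,0],48,255],[[-36.4,-18.5,0],54,255],[[-39,-22.5,0],60,255]]'; python3 -c "
from h import *
print(polar(-5),tool()[0],tool()[2])"
```

```text
time: 3.55
eef_pos: [0.5607, -0.0523, 0.0687]
tcp_rot: [0.741, 0.672, 0.002, 0.001]
contact_force: [1.3, 2.1, -0.2]
opening: 0.003
finger_force: 1.2
[[2.0, -2.5, 3.7], -0.6, 255] [ 0.56067088 -0.052264    0.06866234] 84.3737184384772
```

```bash
python3 -m crank '[[[-4.7,-1,1],6,255],[[-9.4,-2,2],12,255],[[-13.9,-3.2,2],18,255],[[-18.3,-4.9,2],24,255],[[-22.5,-7,2],30,255],[[-26.5,-9.6,2],36,255],[[-30.1,-12.6,2],42,255],[[-33.4,-15.9,2],48,255],[[-36.4,-19.5,2],54,255],[[-39,-23.5,2],60,255]]'; python3 -c "
from h import *
print(polar(-65),tool()[0],tool()[2])"
```

```text
time: 4.55
eef_pos: [0.5349, -0.0902, 0.0677]
tcp_rot: [0.977, 0.211, 0.004, 0.002]
contact_force: [2.4, 0.0, -0.1]
opening: 0.0
finger_force: 1.2
[[-0.8, -4.0, 2.7], -0.6, 255] [ 0.53493975 -0.09017913  0.06770221] 24.376640696788506
```

```bash
python3 -m crank '[[[-4.7,-1,1],6,255],[[-9.4,-2,2],12,255],[[-13.9,-4.2,2],18,255],[[-18.3,-5.9,2],24,255],[[-22.5,-8,2],30,255],[[-26.5,-10.6,2],36,255],[[-30.1,-13.6,2],42,255],[[-32.8,-16.2,2],47,255],[[-34.5,-18.1,2],50,255],[[-34.5,-18.1,2],50,255]]'; python3 -c "
from h import *
print(polar(-115),tool()[0],tool()[2])
c=grab('wrist','w2');d=grab('top','t2'); cv2.imwrite('pics/w2b.png',np.hstack([cv2.resize(c['frame'],(400,300)),cv2.resize(d['frame'][210:290,270:370],(400,320),interpolation=cv2.INTER_CUBIC)[:300]]))"
```

```text
time: 5.55
eef_pos: [0.4957, -0.0882, 0.0655]
tcp_rot: [0.976, -0.219, 0.004, 0.001]
contact_force: [2.2, -1.3, 1.7]
opening: -0.003
finger_force: 1.0
[[-1.5, -0.7, 0.5], -0.4, 255] [ 0.49566516 -0.08818477  0.06547185] -25.351399640463587
```

View pics/w2b.png

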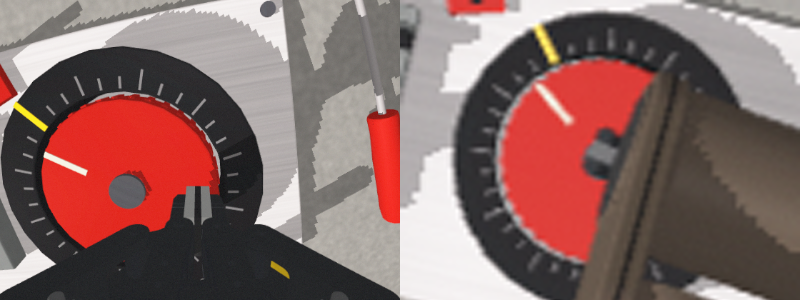

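The left wrist crop shows the mark from (87,174) to (43,154), just short of the yellow line (45,129)-(15,105), with about 12–15° to go. I'll measure it with code.

```bash
cat >> h.py <<'E'
def angles(c,ctr=C):
    h,w=c['frame'].shape[:2]; uu,vv=np.meshgrid(np.arange(w,dtype=float),np.arange(h,dtype=float))
    f=h/2/np.tan(np.radians(c['vfov'])/2); K=np.array([[f,0,c['cx']],[0,f,c['cy']],[0,0,1.]])
    s=cv2.undistortPoints(np.stack([uu,vv],-1).reshape(-1,1,2),K,np.array([c['k1'],0,0,0.]))[:,0]
    d=R.from_quat(c['orientation']).apply(np.c_[s,np.ones(len(s))]); o=np.array(c['origin'])
    p=(o+d*((.052-o[2])/d[:,2])[:,None])[:,:2]-ctr
    r=np.hypot(*p.T); b,g,rd=c['frame'].reshape(-1,3).astype(int).T
    W=(r>.033)&(r<.055)&(b>150)&(g>150)&(rd>150)
    Y=(r>.067)&(r<.090)&(rd>150)&(g>130)&(b<110)
    out=[]
    for m in(W,Y):
        a=np.degrees(np.arctan2(*p[m].mean(0)[::-1])); out+= [int(m.sum()),round(a,2),round(float(r[m].mean()),4)]
    i=np.argsort
    # sideways offset of index end using mark line in collar frame
    q=[p[m] for m in (W,Y)]
    yl=cv2.fitLine(q[1].astype(np.float32),cv2.DIST_L2,0,.01,.01).ravel(); ya=np.degrees(np.arctan2(yl[1],yl[0]))
    wl=cv2.fitLine(q[0].astype(np.float32),cv2.DIST_L2,0,.01,.01).ravel(); wa=np.degrees(np.arctan2(wl[1],wl[0]))
    return out,'line dirs',round(float(wa),1),round(float(ya),1)
E
python3 -c "
from h import *
for n in('w1','top0','w2','t2'): print(n,angles(load(n)))"
```

```text
w1 ([147, np.float64(-166.18), 0.044, 135, np.float64(23.77), 0.0785], 'line dirs', 13.3, 23.8)
top0 ([17, np.float64(-166.62), 0.0451, 26, np.float64(24.14), 0.078], 'line dirs', 13.8, 24.9)
w2 ([387, np.float64(40.21), 0.0439, 456, np.float64(24.91), 0.0785], 'line dirs', 39.3, 24.1)
t2 ([17, np.float64(38.51), 0.0447, 26, np.float64(24.14), 0.078], 'line dirs', 37.9, 24.9)
```

```bash
python3 -m crank '[[[-3.9,-0.2,0],5,255],[[-7,-0.6,0],9,255],[[-9.4,-1,0],12,255],[[-10.1,-1.2,0],13,255],[[-10.1,-1.2,0],13,255],[[-10.1,-1.2,0],13,255]]'; python3 -c "
from h import *
print(tool()[0],tool()[2])
for n in('wrist','top'): print(n,angles(grab(n,n+'3')))"
```

```text
time: 6.25
eef_pos: [0.4847, -0.0817, 0.0626]
tcp_rot: [0.945, -0.328, 0.0, 0.0]
contact_force: [1.6, -1.0, 1.5]
opening: -0.0
finger_force: 1.0
[ 0.48473659 -0.08172369  0.06261931] -38.28117810201054
wrist ([506, np.float64(24.4), 0.0449, 447, np.float64(24.87), 0.0784], 'line dirs', 25.9, 24.0)
top ([16, np.float64(23.58), 0.0444, 26, np.float64(24.14), 0.078], 'line dirs', 23.8, 24.9)
```

```bash
python3 -m crank '[[[4,0,0],0,255],[[10,0,0],0,255],[[15,0,-10],0,255],[[15,0,-50],0,255],[[15,0,-85],0,255],[[15,0,-85],0,255]]'; python3 -c "
from h import *
p=C+np.array([[.967,.254],[-.254,.967]])@np.array([-.057,.150]) 
p=C+.150*np.array([.254,.967])-.060*np.array([.967,-.254]); print(p)
print(row(p[0],p[1],.15,-14.7))
for n in('wrist','top'): print(n,angles(grab(n,n+'4')))"
```

```text
time: 6.95
eef_pos: [0.5, -0.0923, 0.1538]
tcp_rot: [0.945, -0.328, 0.006, 0.0]
contact_force: [0.6, 0.2, 0.1]
opening: 0.001
finger_force: 0.0
[0.49368 0.11419]
[[-133.1, -158.0, 2.9], -23.6, 255]
wrist ([175, np.float64(24.38), 0.0443, 200, np.float64(24.66), 0.0783], 'line dirs', 22.8, 24.2)
top ([15, np.float64(23.42), 0.0438, 26, np.float64(24.14), 0.078], 'line dirs', 21.9, 24.9)
```

Dial is within about 0.5° of the line and at rest with the finger clear. I'll move behind the clamp block at height.

```bash
python3 -m crank '[[[-25,-30,0],-4,255],[[-50,-60,0],-9,255],[[-75,-90,0],-14,255],[[-100,-120,0],-19,255],[[-125,-148,0],-23,255],[[-133,-158,0],-23.6,255],[[-133,-158,0],-23.6,255]]'; python3 -c "
from h import *
p=C+.150*np.array([.254,.967])-.060*np.array([.967,-.254])
print(row(p[0],p[1],.05,-14.7))
c=grab('wrist','w5');print(angles(c)); cv2.imwrite('pics/w5b.png',cv2.resize(c['frame'],(800,600),interpolation=cv2.INTER_CUBIC))"
```

```text
time: 7.75
eef_pos: [0.4888, 0.1168, 0.146]
tcp_rot: [0.992, -0.127, -0.001, 0.0]
contact_force: [0.1, -0.0, -0.3]
opening: 0.003
finger_force: 0.0
[[5.6, 1.2, 95.9], 0.1, 255]
([229, np.float64(22.41), 0.0441, 256, np.float64(23.71), 0.0777], 'line dirs', 23.5, 22.5)
```

View pics/w5b.png

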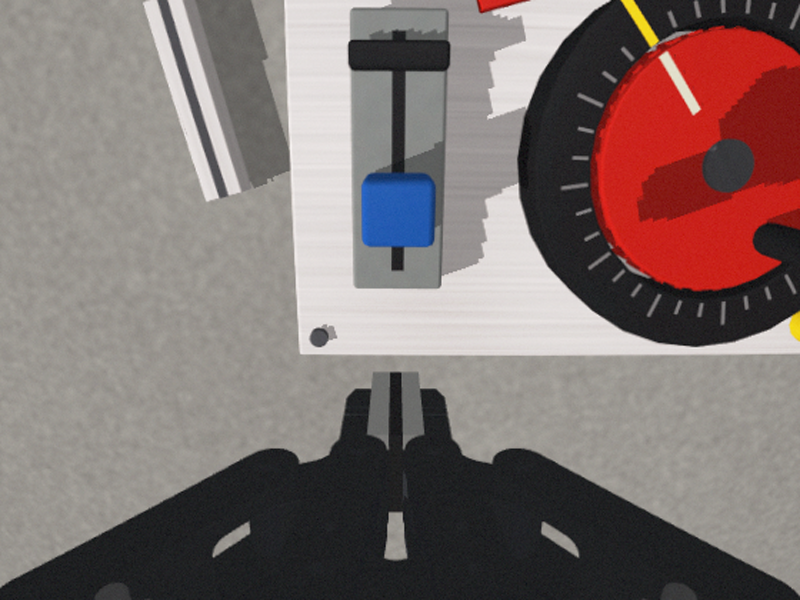

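The mark (697,112)-(662,55) runs into the yellow line (655,45)-(625,0). The block at (398,210) is square in front of the fingers at (395,375). I'll descend and push.

```bash
python3 -m crank '[[[0,0,35],0,255],[[0,0,65],0,255],[[0,0,85],0,255],[[0,0,96],0,255],[[0,0,96],0,255]]'; python3 -m crank '[[[7,0,0],0,255],[[13,0,0],0,255],[[19,0,0],0,255],[[25,0,0],0,255],[[31,0,0],0,255],[[37,0,0],0,255],[[43,0,0],0,255],[[49,0,0],0,255],[[53,0,0],0,255],[[53,0,0],0,255]]'; python3 -c "
from h import *
p,M,y=tool(); d=p[:2]-C; print(d@[.967,-.254],d@[.254,.967],p[2])"
```

```text
time: 8.3
eef_pos: [0.4887, 0.1144, 0.0495]
tcp_rot: [0.992, -0.129, -0.002, 0.0]
contact_force: [0.5, -0.2, 0.4]
opening: 0.002
finger_force: 0.0
time: 9.3
eef_pos: [0.542, 0.1019, 0.0513]
tcp_rot: [0.992, -0.128, 0.001, -0.0]
contact_force: [0.3, 0.3, 0.0]
opening: 0.001
finger_force: 0.0
-0.010152540616593694 0.1503622396801815 0.051273038135681424
```

```bash
python3 -m crank '[[[2,0,0],0,255],[[4,0,0],0,255],[[6,0,0],0,255]]'; python3 -c "
from h import *
c=grab('wrist','w6');print(angles(c)); print(tool()[0]); cv2.imwrite('pics/w6b.png',c['frame'])"
```

```text
time: 9.6
eef_pos: [0.5467, 0.1007, 0.0512]
tcp_rot: [0.992, -0.128, -0.0, 0.0]
contact_force: [-2.2, 0.0, 0.9]
opening: -0.0
finger_force: 1.0
([18, np.float64(23.36), 0.0529, 558, np.float64(23.69), 0.0791], 'line dirs', 10.0, 24.4)
[0.54703633 0.10058412 0.05124717]
```

View pics/w6b.png

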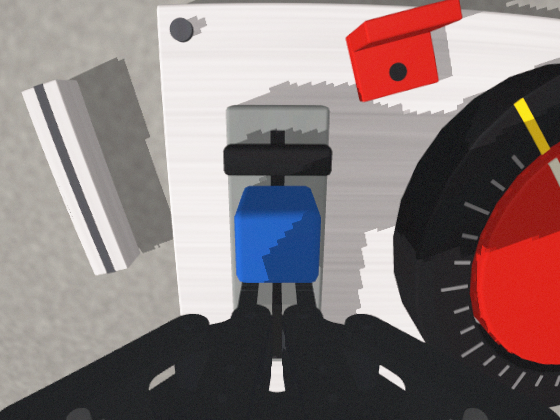

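The block's far edge (row 186) is still short of the stop (row 175), so I'll keep pushing gently.

```bash
python3 -m crank '[[[2,0,0],0,255],[[3,0,0],0,255],[[4,0,0],0,255]]';python3 -m crank '[[[1,0,0],0,255],[[2,0,0],0,255]]';python3 -m crank '[[[1,0,0],0,255],[[2,0,0],0,255]]'
```

```text
time: 9.95
eef_pos: [0.5507, 0.0996, 0.0512]
tcp_rot: [0.992, -0.128, -0.0, -0.0]
contact_force: [-2.2, 1.3, -0.2]
opening: 0.001
finger_force: 1.0
time: 10.15
eef_pos: [0.5518, 0.0993, 0.0512]
tcp_rot: [0.992, -0.128, -0.001, -0.0]
contact_force: [-5.8, 1.4, 4.2]
opening: 0.002
finger_force: 3.4
time: 10.35
eef_pos: [0.5518, 0.0993, 0.0512]
tcp_rot: [0.992, -0.128, -0.004, 0.0]
contact_force: [-12.5, 2.7, 9.7]
opening: -0.003
finger_force: 6.4
```

Force has risen to 12 N with no further motion, so the block is on the stop. I'll back off, rise and check.

```bash
python3 -m crank '[[[-6,0,0],0,255],[[-18,0,0],0,255],[[-30,0,0],0,255],[[-30,0,-40],0,255],[[-30,0,-85],0,255],[[-40,0,-110],0,255],[[-40,0,-110],0,255]]'; python3 -c "
from h import *
c=grab('wrist','w7');print(angles(c),angles(grab('top','t7')));cv2.imwrite('pics/w7b.png',c['frame'])"
```

```text
time: 11.05
eef_pos: [0.5179, 0.1093, 0.1664]
tcp_rot: [0.992, -0.128, 0.005, -0.001]
contact_force: [0.8, 0.6, 0.2]
opening: -0.002
finger_force: 0.0
([184, np.float64(23.09), 0.0442, 241, np.float64(23.88), 0.0792], 'line dirs', 23.3, 24.7) ([15, np.float64(23.42), 0.0438, 26, np.float64(24.14), 0.078], 'line dirs', 21.9, 24.9)
```

View pics/w7b.png

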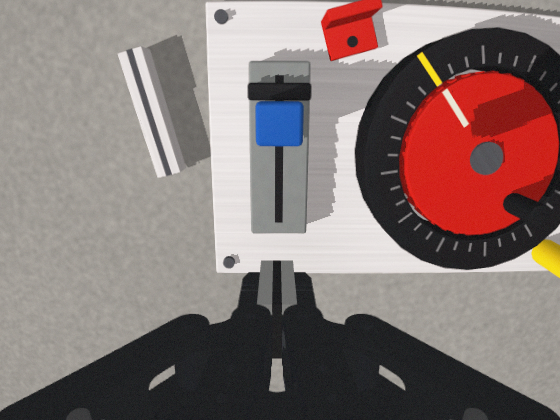

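The block (279,123) sits against the stop (279,92), and the mark (467,125)-(443,91) is in line with the yellow line (440,85)-(420,55). The arm is clear, so I'm handing in.

```bash
python3 -c "
from plant import ctrl
print(ctrl.sign_off())"
```

```text
the job is handed in; nothing more can be done
None
```

The job is handed in: the dial's index mark measured within about 1° (1 mm) of the yellow line, the clamp block was pushed home to the stop afterwards, and the arm was clear of everything; the hand-in returned no verdict.

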